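# Drives off, then wring the gauge blocks

### The job

Before the stage height check, stop both drives: bring the toggle lever on each of the two white switch boxes upright into its centre off notch, without ever throwing a lever over to the opposite side. Then wring the long loose white gauge block onto its twin in the jig: lay it flat on the twin, lined up with it, with roughly half its length hanging out past the end that has no stop, and, keeping the faces together, slide it along to the end stop, so that it covers its twin flush all round, and let go. Leave everything else on the bench where it stands.

Things in the scene. Friction and masses are not known exactly. Their poses are not given: they have to be found in the camera images.
- switch_bat: White switch box, 100 (x) x 75 (y) x 45 mm high, fixed to the bench; origin at the centre of its underside, z up. A stand-up toggle lever pivots at its top centre, 46 mm above the origin, and swings in the box's own x-z plane (about its y axis). Its lever is a 10 mm steel rod with a round black bat grip, 14 to 20 mm across, reaching 82 mm above the pivot.
- switch_paddle: White switch box, 100 (x) x 75 (y) x 45 mm high, fixed to the bench; origin at the centre of its underside, z up. A stand-up toggle lever pivots at its top centre, 46 mm above the origin, and swings in the box's own x-z plane (about its y axis). Its lever is a 10 mm steel rod with a flat black paddle grip, 12 mm thick (along the swing) x 28 mm wide x 36 mm tall, reaching 82 mm above the pivot.
- lever_bat (a joint): Angle in rad of the bat lever: 0 = upright = OFF (a narrow centre notch), stops at +0.42 and -0.42; positive leans to the box's +x. Starts at the +0.42 stop. Sprung: within 0.2 of upright it clicks back to 0 by itself when let go, beyond that it snaps to the nearer stop. It takes about 4.5 N at the grip to pull it off a stop and 3.5 N to push it out of the notch.
- lever_paddle (a joint): Angle in rad of the paddle lever: 0 = upright = OFF (a narrow centre notch), stops at +0.42 and -0.42; positive leans to the box's +x. Starts at the -0.42 stop. Sprung: within 0.2 of upright it clicks back to 0 by itself when let go, beyond that it snaps to the nearer stop. It takes about 4.5 N at the grip to pull it off a stop and 3.5 N to push it out of the notch.
- grip_bat (a point): Middle of the bat grip, on the lever's axis, 64 mm from the pivot; its z runs along the lever.
- grip_paddle (a point): Middle of the paddle grip, on the lever's axis, 64 mm from the pivot; its z runs along the lever.
- jig: Fixed jig: dark steel base plate 150 x 80 x 10 mm with the white twin block (100 x 36 x 30 mm, long along x) on it at the centre, top face 40 mm above the bench, and at its +x end an upright dark steel stop, 12 mm thick, 36 mm wide, 54 mm above the bench. Origin at the centre of the underside. The -x end is open.
- jig_top (a point): Centre of the twin block's top face, axes as the jig's; x towards the stop, whose face lies 50.5 mm from here.
- block: Loose white ceramic gauge block, 100 (x) x 36 (y) x 20 mm (z), 0.34 to 0.59 kg, lying flat on the bench; origin at the centre of its underside. Both ends are alike. The vial stands upright about 100 mm from its centre, off its +x end.
- vial: Bystander: capped glass vial, 44 mm across, 100 mm tall, close to the long block's end; origin at the centre of its underside.
- short_block: Bystander: shorter white gauge block, 60 x 36 x 20 mm; not to be used. Origin under its centre.
- beaker: Bystander: glass beaker, 70 mm across, 85 mm tall; origin under its centre.
- dishes: Bystander: stack of three clear dishes, 90 mm across, 42 mm tall; origin under its centre.
- dish: Bystander: single flat glass dish, 90 mm across, 14 mm tall; origin under its centre.
- screwdriver: Bystander: screwdriver lying on the bench, 160 mm long; origin near its middle, long along x.
- jar: Bystander: small jar, 48 mm across, 60 mm tall; origin under its centre.

How it is judged:
By the outcome, as a careful person would: the job done as asked, in the order asked, and still so for the second after the job is handed in, with the robot touching nothing.
It also fails if it takes over 69 s, if anything falls off the work surface, if the arm or the gripper's body presses on something with over 40 N, if the wrist force passes 120 N, or if a joint passes its speed limit or range.

### The arm

A 6-joint arm with a two-finger parallel gripper is mounted at the origin on the work surface. World frame = base frame: x ahead of the robot, y to its left, z up, the work surface at z = 0. Lengths are in m, angles in degrees, forces in N, time in s.
With the tool pointing down it reaches from about 0.4 to 0.825 m from the base axis. Payload 7 kg.
Tool frame: the origin (TCP) lies on the centre line of the jaws, within the pads' length; the fingertips stand 14 mm ahead of it and the grasp point (between the pads) lies 5 mm behind it; z points along the fingers, y is the line along which they close (so a half turn about z gives the same grasp; the last joint's range is limited). The gripper opens to 88 mm and grips with 3 to 60 N. Pads are 19 mm wide; open, the fingers measure 130 mm over their backs; the gripper's body (78 mm by 193 mm) begins 47 mm behind the grasp point.
Start: joints at [86.293, 20.546, 0.682, 0, -70.136, -16.507], TCP at [0.233, 0.633, 0.241] pointing down, gripper open.
Joint ranges: [-176.03, 176.03], [-82.01, 121.73], [-58.28, 71.71], [-173.87, 95.51], [-174.79, -0.11], [-173.66, 173.66]. Speed limits (degrees/s): [136.94, 136.94, 172.46, 180, 180, 180].

### API

Orientations are given as [roll, pitch, yaw] about the fixed x, y, z axes, in that order (R = Rz(yaw) Ry(pitch) Rx(roll)).
In Python, from plant import r gives the robot as it stands.
- The arm moves only by the tool send_rows, never from a script. Its argument "steps" is a list of rows, each an object with "dp": the shift along the tool's x, y, z in mm, a list of three; "roll": the turn about the tool's z in rad; "jaw": the opening in per cent of the stroke, from 0 (shut) to 100 (fully open). In form: [{"dp": [tx, ty, tz], "roll": roll, "jaw": jaw}, ...]. A call has 1 to 5 rows; each row is the pose to reach, as a shift and turn from the pose commanded when the call began, along the tool's axes at that moment; what a row does not reach only later rows make up. A row lasts 1/8 s, in which the tool goes at most 62.5 mm and 10.7 degrees, less where a joint would pass 70% of its speed; a pose out of reach is approached as far as the arm can. A call with a gripper value outside its range is refused whole. The fingers move at their own pace and stop on an object; "newtons" is the grip in N (left out, the last holds). Time passes only in rows, so rows that repeat a pose let the fingers close. It gives the time, the measured TCP pose, the force, the opening and the grip force at its end, in the units of the state.
- r.get_state(): the state, without advancing time (a new reading comes with each control period).
- r.capture(name): name is "side" or "top"; returns a dict with "image" (480x640x3 uint8, blue, green, red), "K" (3x3 intrinsics, pixels), "dist" ([k1, k2, p1, p2, k3] as OpenCV has them; the pictures are not rectified), "rvec" (rotation vector, rad) and "tvec" (3), from world to camera coordinates, as OpenCV has them. Camera axes: x right, y down, z forward; pixel columns grow to the right and rows downward; lengths in m; the calibration is good to about 2 mm. A picture is of the moment at which its call begins. There is no depth.
- r.close_job(): hands the job in; it is judged then, once.
The state is a dict: "time_s": time; "joints": joint angles; "qd": joint speeds; "joint_torque": joint torques, N m; "tcp_pos": TCP position; "eef_rot": TCP orientation; "contact_force": force on the tool from outside, world axes, zero at the start; "moment": the same for the moment, N m; "gripper_width": finger opening in m; "gripper_force": force on a finger pad.
Only numpy, scipy, OpenCV 4.12 (cv2) and the standard library are available. Lean on these libraries where they do the work, as an engineer would, in place of code of your own. Each camera call takes 0.05 s, during which the arm holds its last target. There are 200 camera calls.

## Working session

There is one attempt and no reset: what is moved stays moved. The work goes in short steps, Python scripts to look and compute and a tool call to move; the robot and the scene stay as the last step left them, time stands still between calls to the robot, and variables do not carry over. Pictures are saved under pics/ and viewed, at most 10 in all, crops included, and the job is handed in when it is done.

Besides the shell and the picture viewer there is one more tool, called after ">>>" by a JSON object that holds its "name" and its "arguments". send_rows: Moves the arm, as the interface text tells. Its arguments: {"type":"object","properties":{"steps":{"type":"array","items":{"type":"object","properties":{"dp":{"type":"array","items":{"type":"number"}},"roll":{"type":"number"},"jaw":{"type":"number"}}}},"newtons":{"type":"number"}},"required":["steps"]}

```bash
mkdir -p pics; ls; cat > h.py <<'E'
import numpy as np, cv2
from scipy.spatial.transform import Rotation as R
from plant import r
def cap(n,f=None):
    c=r.capture(n)
    if f: cv2.imwrite('pics/'+f,c['image'])
    return c
def ray(c,uv):
    p=cv2.undistortPoints(np.array([[uv]],float),c['K'],c['dist'])[0,0]
    M=cv2.Rodrigues(np.array(c['rvec'],float))[0]; t=np.array(c['tvec'],float).ravel()
    return -M.T@t, M.T@np.array([p[0],p[1],1.])
def atz(c,uv,z):
    o,d=ray(c,uv); return o+d*(z-o[2])/d[2]
def proj(c,P):
    return cv2.projectPoints(np.array(P,float).reshape(-1,3),np.array(c['rvec'],float),np.array(c['tvec'],float),c['K'],c['dist'])[0][:,0]
E
python3 - <<'E'
from h import *
for n in('top','side'):
    c=cap(n,n+'0.png'); M=cv2.Rodrigues(np.array(c['rvec'],float))[0]
    print(n,-M.T@np.array(c['tvec']).ravel(),M[2],c['K'][0][0])
print(r.get_state())
E
```

```text
pics
top [ 0.39700188 -0.00327043  1.06001897] [ 0.17865009  0.02738331 -0.98353154] 450.66712944857375
side [ 0.53045208 -0.91849473  0.81821569] [ 0.03134657  0.78711316 -0.61601158] 525.0891705369003
{'time_s': 0.1, 'joints': array([ 8.62949877e+01,  2.05868564e+01,  6.38567351e-01, -1.78414185e-02,
       -7.01363244e+01, -1.65085252e+01]), 'qd': array([-0.0075938 , -0.17491753, -0.02987086,  0.07068259,  0.03104812,
       -0.06162625]), 'joint_torque': array([-1.09176755e-03, -5.84167671e+01,  2.93749416e+01,  7.01537266e+00,
        1.00962451e-02, -4.99862654e-05]), 'tcp_pos': array([0.23308644, 0.63302628, 0.23971793]), 'eef_rot': array([ 1.79914108e+02, -7.96421839e-03, -2.02196062e+01]), 'contact_force': array([-0.86078696,  0.1242154 ,  0.44744059]), 'moment': array([ 0.01265615, -0.04626806,  0.02882855]), 'gripper_force': 0.0, 'gripper_width': 0.08761710821141709}
```

View pics/top0.png

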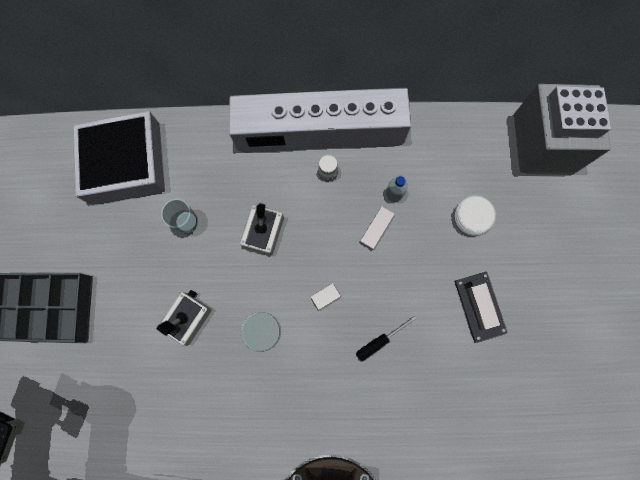

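View pics/side0.png

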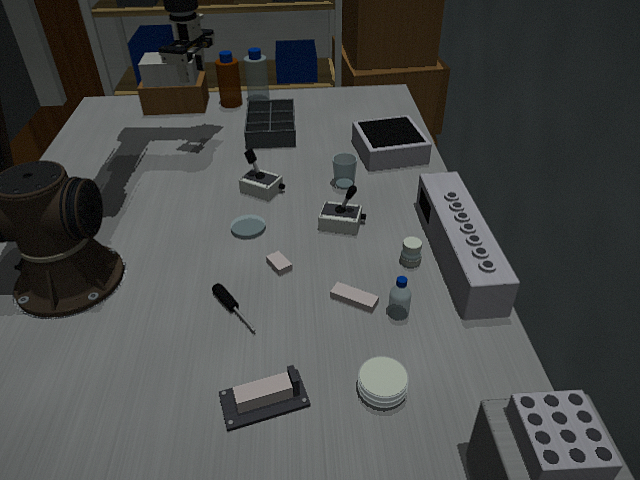

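The top view shows switches at (263,230) and (183,320), the block at (378,228) with the vial at (398,188), and the jig at (482,307) with its stop. The side view agrees. I'll make a zoomed mosaic to get the corners.

```bash
python3 - <<'E'
import cv2,numpy as np
t=cv2.imread('pics/top0.png');s=cv2.imread('pics/side0.png')
def z(i,cx,cy,w,W,H):
    h=w*H/W; x0=int(cx-w/2);y0=int(cy-h/2)
    o=cv2.resize(i[y0:y0+int(h),x0:x0+int(w)],(W,H),interpolation=cv2.INTER_CUBIC)
    o=cv2.convertScaleAbs(o,alpha=1.3)
    k=W/w
    for v in range((x0//10+1)*10,x0+int(w),10): 
        x=int((v-x0)*k); o[:6 if v%50 else 14,x]=(0,255,255); 
        if v%20==0: cv2.putText(o,str(v),(x-10,22),0,.35,(0,255,255))
    for v in range((y0//10+1)*10,y0+int(h),10):
        y=int((v-y0)*k); o[y,:6]=(0,255,255); cv2.putText(o,str(v),(8,y+4),0,.35,(0,255,255))
    return o
a=np.hstack([z(t,182,320,80,400,300),z(t,262,228,80,400,300)])
b=np.hstack([z(s,262,175,80,400,300),z(s,342,210,80,400,300)])
cv2.imwrite('pics/sw.png',np.vstack([a,b]))
a=np.hstack([z(t,380,220,80,400,300),z(t,482,307,100,400,300)])
b=np.hstack([z(s,368,295,100,400,300),z(s,264,395,100,400,300)])
cv2.imwrite('pics/bl.png',np.vstack([a,b]))
E
```

```text
(no output)
```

View pics/sw.png

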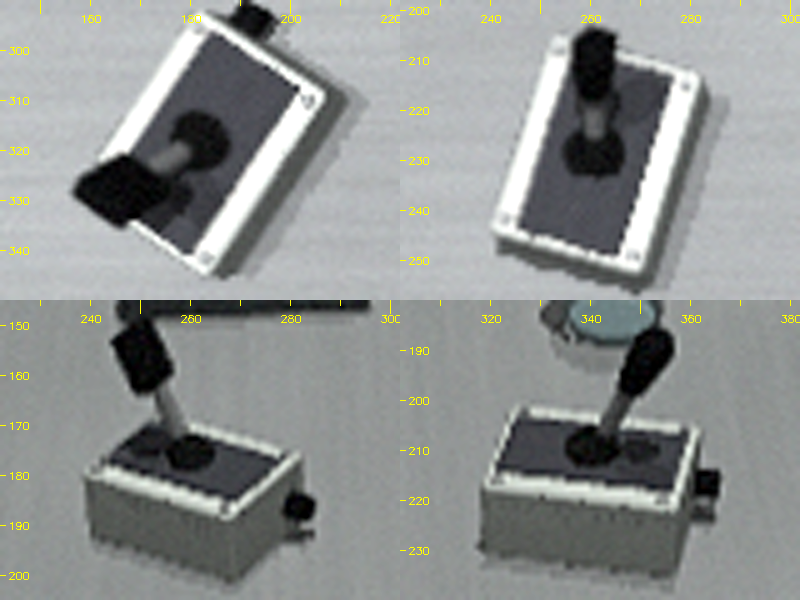

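View pics/bl.png

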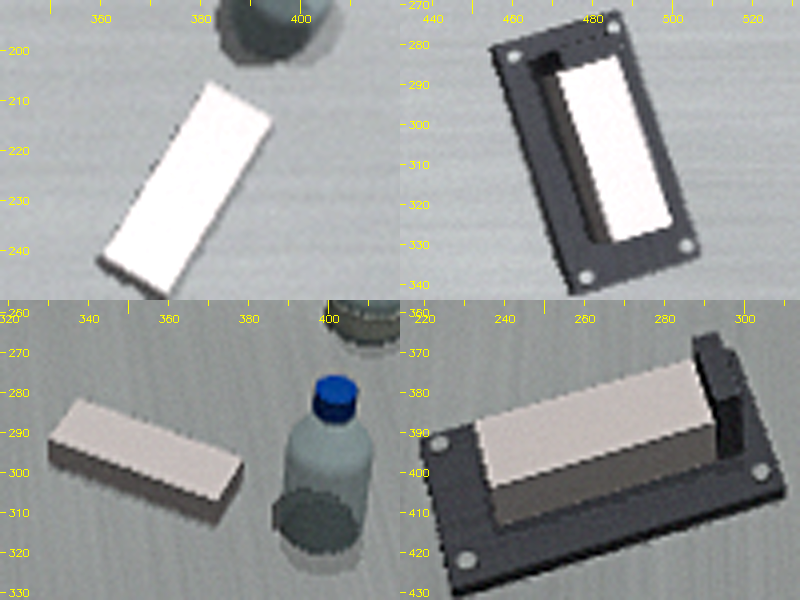

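Switch A at (263,230) has the bat lever leaning away from the base, and switch B at (183,320) has the paddle. The block's top corners are at about (382,206) to (374,249), and the twin's at (471,287) to (500,325). I'll fit the poses from these corners in both views.

```bash
cat >> h.py <<'E'
from scipy.optimize import least_squares
def fit(obs,hx,hy,z,x0):
    """obs: list of (cam, {(sx,sy):uv})"""
    def pts(p,ks):
        c,s=np.cos(p[2]),np.sin(p[2])
        return [[p[0]+c*a*hx-s*b*hy,p[1]+s*a*hx+c*b*hy,z] for a,b in ks]
    f=lambda p: np.concatenate([(proj(c,pts(p,list(o)))-np.array(list(o.values()))).ravel() for c,o in obs])
    s=least_squares(f,x0,loss='soft_l1'); return s.x,np.abs(s.fun).reshape(-1,2).max(1).round(1)
E
python3 - <<'E'
from h import *
T=cap('top');S=cap('side')
P,Q,M,N=(1,1),(1,-1),(-1,-1),(-1,1)
D={'paddle':(.05,.0375,.045,{P:(182,292),Q:(207.4,309.4),M:(183,344.4)},{Q:(268,188.6),P:(282.6,176.6),N:(254,168.6),M:(239,180)}),
'bat':(.05,.0375,.045,{P:(254,205),Q:(283,213),M:(270,252),N:(241,244)},{Q:(360,222),P:(362,205.6),N:(327.6,201),M:(318.6,217.4)}),
'block':(.05,.018,.02,{P:(382,206.4),Q:(394.4,214.4),M:(373.6,248.8),N:(359.4,241.6)},{P:(378.75,296.5),Q:(372.5,307.5),M:(330,292),N:(338.75,282)}),
'jig':(.05,.018,.04,{P:(470.75,287),Q:(485.75,282.75),M:(500,325),N:(484.5,329.75)},{P:(286.5,372),Q:(293,387.75),M:(238.25,404),N:(232.75,387.75)})}
for k,(hx,hy,z,a,b) in D.items():
    a={i:np.array(v)-.4 for i,v in a.items()};b={i:np.array(v)-.4 for i,v in b.items()}
    c=atz(T,np.mean([a[P],a[M]],0),z); d=atz(T,(a[P]),z)-atz(T,(a[Q]),z)
    x,e=fit([(T,a),(S,b)],hx,hy,z,[c[0],c[1],np.arctan2(d[1],d[0])-np.pi/2])
    print(k,x[:2].round(4),np.degrees(x[2]).round(1),'reach',np.hypot(*x[:2]).round(3),'res px',e)
    for n,cc,o in(('t',T,a),('s',S,b)): print('  ',n,fit([(cc,o)],hx,hy,z,x)[0].round(4))
E
```

```text
paddle [0.4278 0.3336] -33.4 reach 0.543 res px [1.4 0.8 1.4 0.2 0.7 1.6 1.1]
   t [ 0.4267  0.3342 -0.5827]
   s [ 0.4286  0.3302 -0.578 ]
bat [0.6356 0.1551] -16.5 reach 0.654 res px [1.4 1.1 0.9 0.9 2.  1.1 2.7 0.3]
   t [ 0.6342  0.155  -0.2973]
   s [ 0.6382  0.1553 -0.2853]
block [ 0.6396 -0.1156] -32.3 reach 0.65 res px [0.3 0.6 0.2 0.8 0.3 0.4 0.4 1.4]
   t [ 0.6387 -0.115  -0.5666]
   s [ 0.6403 -0.1162 -0.5621]
jig [ 0.4513 -0.3532] 15.7 reach 0.573 res px [0.4 0.4 0.3 0.9 0.7 0.5 1.6 0.6]
   t [ 0.4507 -0.3522  0.2658]
   s [ 0.4519 -0.3541  0.2798]
```

```bash
cat >> h.py <<'E'
import sys
def go(x,y,z,yaw):
    s=r.get_state(); A=R.from_euler('xyz',s['eef_rot'],degrees=True)
    d=A.inv().apply(np.array([x,y,z])-s['tcp_pos'])*1000
    B=R.from_euler('xyz',[180,0,yaw],degrees=True)
    print('dp',d.round(1),'roll',((A.inv()*B).as_rotvec()).round(3))
def off(c,yawdeg,dx,dy=0):
    a=np.radians(yawdeg); return c[0]+np.cos(a)*dx-np.sin(a)*dy, c[1]+np.sin(a)*dx+np.cos(a)*dy
PAD=(.4278,.3336);BAT=(.6356,.1551);BLK=(.6396,-.1156);JIG=(.4513,-.3532)
E
python3 - <<'E'
from h import *
go(*off(PAD,-33.4,-.012),.19,-123.4)
E
```

```text
dp [274.5 211.1  50.2] roll [ 1.000e-03 -1.000e-03  1.801e+00]
```

>>> {"name": "send_rows", "arguments": {"steps": [{"dp": [45, 35, 0], "roll": 0.18, "jaw": 100}, {"dp": [90, 70, 0], "roll": 0.36, "jaw": 100}, {"dp": [135, 105, 0], "roll": 0.54, "jaw": 100}, {"dp": [180, 140, 0], "roll": 0.72, "jaw": 100}, {"dp": [225, 175, 0], "roll": 0.9, "jaw": 100}], "newtons": 15}}

```text
time_s: 0.82
tcp_pos: [0.3845, 0.3897, 0.2406]
eef_rot: [-180.0, 0.0, -72.1]
contact_force: [1.4, 0.3, -0.2]
gripper_width: 0.0875
gripper_force: 0.0
```

```bash
python3 - <<'E'
from h import *
go(*off(PAD,-33.4,-.012),.19,-123.4)
E
```

```text
dp [ 57.4 -16.4  50.6] roll [-0.     0.     0.895]
```

>>> {"name": "send_rows", "arguments": {"steps": [{"dp": [20, -5, 10], "roll": 0.18, "jaw": 100}, {"dp": [40, -10, 20], "roll": 0.36, "jaw": 100}, {"dp": [57, -16, 30], "roll": 0.54, "jaw": 100}, {"dp": [57, -16, 40], "roll": 0.72, "jaw": 100}, {"dp": [57, -16, 50], "roll": 0.895, "jaw": 100}]}}

```text
time_s: 1.45
tcp_pos: [0.4171, 0.3419, 0.1902]
eef_rot: [180.0, -0.0, -123.4]
contact_force: [0.2, 0.2, 0.1]
gripper_width: 0.088
gripper_force: 0.0
```

```bash
python3 - <<'E'
from h import *
go(*off(PAD,-33.4,-.012),.106,-123.4)
T=cap('top');S=cap('side')
cv2.imwrite('pics/p1.png',np.hstack([cv2.resize(c['image'][y:y+150,x:x+100],(400,600),interpolation=2) for c,x,y in((T,130,250),(S,210,80))]))
E
```

```text
dp [ 1.  -1.5 84.2] roll [ 0.    -0.    -0.001]
```

View pics/p1.png

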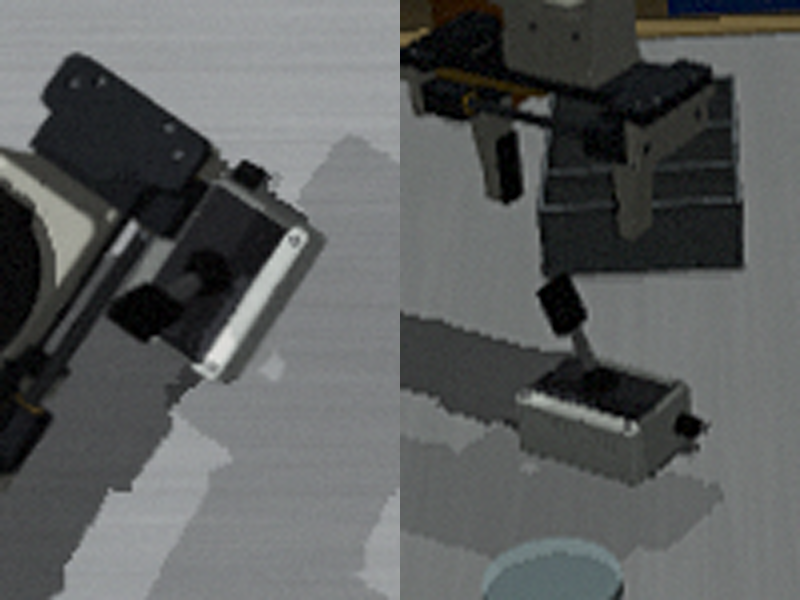

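The fingers straddle the paddle lever along its swing: lever tip at about (140,305) in the top crop, jaws above it in the side crop. I'll descend, grip and bring it upright.

>>> {"name": "send_rows", "arguments": {"steps": [{"dp": [1, -1.5, 40], "roll": 0, "jaw": 100}, {"dp": [1, -1.5, 84], "roll": 0, "jaw": 100}, {"dp": [1, -1.5, 84], "roll": 0, "jaw": 100}, {"dp": [1, -1.5, 84], "roll": 0, "jaw": 60}, {"dp": [1, -1.5, 84], "roll": 0, "jaw": 30}], "newtons": 15}}

```text
time_s: 2.17
tcp_pos: [0.4184, 0.3418, 0.1086]
eef_rot: [-180.0, 0.2, -123.0]
contact_force: [0.1, -0.1, -0.4]
gripper_width: 0.073
gripper_force: 0.0
```

>>> {"name": "send_rows", "arguments": {"steps": [{"dp": [0, -3, 0], "roll": 0, "jaw": 20}, {"dp": [0, -6, 0], "roll": 0, "jaw": 5}, {"dp": [0, -9, 0], "roll": 0, "jaw": 5}, {"dp": [0, -12, 0], "roll": 0, "jaw": 5}, {"dp": [0, -12, 0], "roll": 0, "jaw": 5}]}}

```text
time_s: 2.8
tcp_pos: [0.4279, 0.3336, 0.1065]
eef_rot: [-180.0, -0.0, -123.1]
contact_force: [0.2, -0.2, -0.6]
gripper_width: 0.0231
gripper_force: 0.0
```

```bash
python3 - <<'E'
from h import *
go(*off(PAD,-33.4,0),.106,-123.4)
E
```

```text
dp [0.1 0.1 0.5] roll [-0.    -0.     0.006]
```

>>> {"name": "send_rows", "arguments": {"steps": [{"dp": [0, 0, 0], "roll": 0, "jaw": 5}, {"dp": [0, 0, 0], "roll": 0, "jaw": 5}, {"dp": [0, 0, 0], "roll": 0, "jaw": 5}, {"dp": [0, 0, 0], "roll": 0, "jaw": 5}]}}

```text
time_s: 3.3
tcp_pos: [0.4273, 0.3341, 0.1064]
eef_rot: [180.0, -0.0, -123.1]
contact_force: [-4.7, 1.2, 1.0]
gripper_width: 0.012
gripper_force: 15.0
```

>>> {"name": "send_rows", "arguments": {"steps": [{"dp": [0, 0, 0], "roll": 0, "jaw": 100}, {"dp": [0, 0, 0], "roll": 0, "jaw": 100}, {"dp": [0, 0, 0], "roll": 0, "jaw": 100}, {"dp": [0, 0, -40], "roll": 0, "jaw": 100}, {"dp": [0, 0, -90], "roll": 0, "jaw": 100}]}}

```text
time_s: 3.92
tcp_pos: [0.4274, 0.3334, 0.1966]
eef_rot: [-180.0, -0.2, -123.1]
contact_force: [1.0, 1.2, 0.2]
gripper_width: 0.0564
gripper_force: 0.0
```

```bash
python3 - <<'E'
from h import *
go(*off(BAT,-16.5,.012),.19,-106.5)
E
```

```text
dp [  32.4 -283.3    6.8] roll [ 0.    -0.003 -0.289]
```

>>> {"name": "send_rows", "arguments": {"steps": [{"dp": [6, -57, 0], "roll": -0.06, "jaw": 100}, {"dp": [13, -114, 0], "roll": -0.12, "jaw": 100}, {"dp": [19, -171, 2], "roll": -0.18, "jaw": 100}, {"dp": [26, -227, 4], "roll": -0.24, "jaw": 100}, {"dp": [32, -283, 7], "roll": -0.289, "jaw": 100}]}}

```text
time_s: 4.55
tcp_pos: [0.6489, 0.1514, 0.1896]
eef_rot: [-180.0, 0.0, -106.4]
contact_force: [0.3, 1.4, 0.1]
gripper_width: 0.0874
gripper_force: 0.0
```

```bash
python3 - <<'E'
from h import *
go(*off(BAT,-16.5,.012),.106,-106.5)
T=cap('top');S=cap('side')
im=np.hstack([cv2.resize(c['image'][y:y+100,x:x+100],(400,400),interpolation=2) for c,x,y in((T,140,270),(S,210,120))])
im2=np.hstack([cv2.resize(c['image'][y:y+100,x:x+200],(400,200),interpolation=2) for c,x,y in((T,180,190),(S,260,140))])
cv2.imwrite('pics/p2.png',np.vstack([im,im2]))
E
```

```text
dp [ 0.3  1.9 83.6] roll [-0.     0.     0.002]
```

View pics/p2.png

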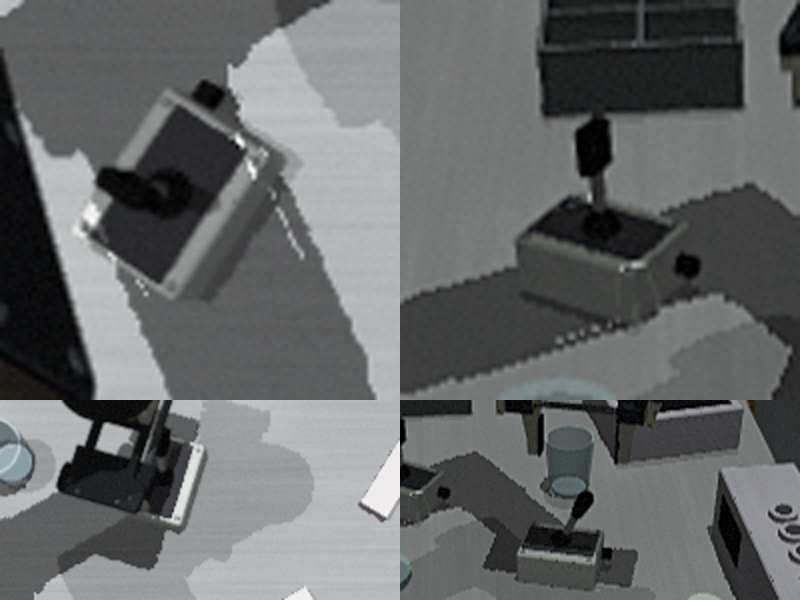

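The paddle lever now stands upright (side crop, 595,165). The bat lever still leans, and the jaws are above it. I'll do the same there.

>>> {"name": "send_rows", "arguments": {"steps": [{"dp": [0, 2, 40], "roll": 0, "jaw": 100}, {"dp": [0, 2, 84], "roll": 0, "jaw": 100}, {"dp": [0, 2, 84], "roll": 0, "jaw": 100}, {"dp": [0, 2, 84], "roll": 0, "jaw": 60}, {"dp": [0, 2, 84], "roll": 0, "jaw": 30}]}}

```text
time_s: 5.28
tcp_pos: [0.6467, 0.1542, 0.1079]
eef_rot: [-179.8, 0.1, -106.5]
contact_force: [-0.2, 0.2, 1.2]
gripper_width: 0.0727
gripper_force: 0.0
```

>>> {"name": "send_rows", "arguments": {"steps": [{"dp": [0, 3, 0], "roll": 0, "jaw": 20}, {"dp": [0, 6, 0], "roll": 0, "jaw": 5}, {"dp": [0, 9, 0], "roll": 0, "jaw": 5}, {"dp": [0, 12, 0], "roll": 0, "jaw": 5}, {"dp": [0, 12, 0], "roll": 0, "jaw": 5}]}}

```text
time_s: 5.9
tcp_pos: [0.6331, 0.1569, 0.1053]
eef_rot: [179.9, -0.0, -106.5]
contact_force: [-0.3, 0.1, -1.2]
gripper_width: 0.0234
gripper_force: 0.0
```

>>> {"name": "send_rows", "arguments": {"steps": [{"dp": [0, 0, 0], "roll": 0, "jaw": 5}, {"dp": [0, 0, 0], "roll": 0, "jaw": 5}, {"dp": [0, 0, 0], "roll": 0, "jaw": 5}, {"dp": [0, 0, 0], "roll": 0, "jaw": 5}]}}

```text
time_s: 6.4
tcp_pos: [0.6338, 0.1568, 0.1053]
eef_rot: [180.0, -0.0, -106.5]
contact_force: [-0.9, -0.6, -0.3]
gripper_width: 0.0193
gripper_force: 15.0
```

```bash
python3 - <<'E'
from h import *
go(*off(BAT,-16.5,0),.106,-106.5)
E
```

```text
dp [ 1.1 -2.2 -0.7] roll [ 0. -0. -0.]
```

>>> {"name": "send_rows", "arguments": {"steps": [{"dp": [0, 0, 0], "roll": 0, "jaw": 100}, {"dp": [0, 0, 0], "roll": 0, "jaw": 100}, {"dp": [0, 0, 0], "roll": 0, "jaw": 100}, {"dp": [0, 0, -40], "roll": 0, "jaw": 100}, {"dp": [0, 0, -90], "roll": 0, "jaw": 100}]}}

```text
time_s: 7.02
tcp_pos: [0.6333, 0.1566, 0.1954]
eef_rot: [179.9, -0.1, -106.5]
contact_force: [1.2, 0.3, 0.4]
gripper_width: 0.0635
gripper_force: 0.0
```

```bash
python3 - <<'E'
from h import *
go(*BLK,.19,-32.3)
E
```

```text
dp [259.2 -83.3   5.7] roll [ 0.003 -0.    -1.295]
```

>>> {"name": "send_rows", "arguments": {"steps": [{"dp": [37, -12, 0], "roll": -0.18, "jaw": 100}, {"dp": [74, -24, 0], "roll": -0.365, "jaw": 100}, {"dp": [111, -36, 0], "roll": -0.55, "jaw": 100}, {"dp": [148, -48, 0], "roll": -0.735, "jaw": 100}, {"dp": [185, -60, 0], "roll": -0.92, "jaw": 100}]}}

```text
time_s: 7.65
tcp_pos: [0.639, -0.0387, 0.1957]
eef_rot: [-180.0, -0.0, -53.4]
contact_force: [0.1, 0.7, 0.2]
gripper_width: 0.0876
gripper_force: 0.0
```

>>> {"name": "send_rows", "arguments": {"steps": [{"dp": [32, 22, 3], "roll": -0.18, "jaw": 100}, {"dp": [63, 45, 6], "roll": -0.37, "jaw": 100}, {"dp": [63, 45, 6], "roll": -0.375, "jaw": 100}]}}

```text
time_s: 8.02
tcp_pos: [0.6394, -0.1173, 0.1891]
eef_rot: [180.0, 0.0, -32.3]
contact_force: [0.0, -0.6, -0.2]
gripper_width: 0.0881
gripper_force: 0.0
```

```bash
python3 - <<'E'
from h import *
go(*off(BLK,-32.3,-.005),.018,-32.3)
T=cap('top');S=cap('side')
im=np.hstack([cv2.resize(c['image'][y:y+100,x:x+133],(400,300),interpolation=2) for c,x,y in((T,330,160),(S,310,220))])
im2=np.hstack([cv2.resize(c['image'][y:y+100,x:x+133],(400,300),interpolation=2) for c,x,y in((T,200,180),(S,280,140))])
cv2.imwrite('pics/p3.png',np.vstack([im,im2]))
E
```

```text
dp [ -5.7  -1.7 171.1] roll [ 0.001  0.001 -0.001]
```

View pics/p3.png

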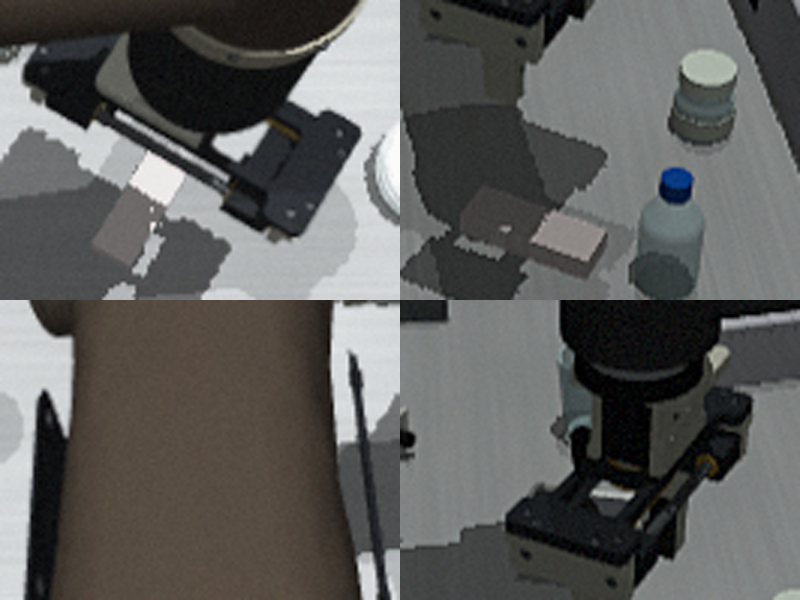

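The block lies clear under the open jaws and the vial is untouched. I'll descend and grip at its centre.

>>> {"name": "send_rows", "arguments": {"steps": [{"dp": [-1, -2, 60], "roll": 0, "jaw": 100}, {"dp": [-1, -2, 115], "roll": 0, "jaw": 100}, {"dp": [-1, -2, 150], "roll": 0, "jaw": 100}, {"dp": [-1, -2, 165], "roll": 0, "jaw": 100}, {"dp": [-1, -2, 171], "roll": 0, "jaw": 100}], "newtons": 15}}

```text
time_s: 8.75
tcp_pos: [0.6406, -0.1121, 0.0185]
eef_rot: [180.0, -0.0, -32.3]
contact_force: [0.2, -0.8, 0.2]
gripper_width: 0.0877
gripper_force: 0.0
```

>>> {"name": "send_rows", "arguments": {"steps": [{"dp": [0, 0, 0], "roll": 0, "jaw": 70}, {"dp": [0, 0, 0], "roll": 0, "jaw": 60}, {"dp": [0, 0, 0], "roll": 0, "jaw": 45}, {"dp": [0, 0, 0], "roll": 0, "jaw": 35}, {"dp": [0, 0, 0], "roll": 0, "jaw": 30}]}}

```text
time_s: 9.38
tcp_pos: [0.6402, -0.1128, 0.0188]
eef_rot: [-180.0, -0.0, -32.3]
contact_force: [0.2, -0.7, 0.6]
gripper_width: 0.0434
gripper_force: 0.0
```

>>> {"name": "send_rows", "arguments": {"steps": [{"dp": [0, 0, 0], "roll": 0, "jaw": 30}, {"dp": [0, 0, 0], "roll": 0, "jaw": 30}, {"dp": [0, 0, 0], "roll": 0, "jaw": 30}, {"dp": [0, 0, 0], "roll": 0, "jaw": 30}], "newtons": 35}}

```text
time_s: 9.88
tcp_pos: [0.6395, -0.1134, 0.0187]
eef_rot: [179.9, 0.0, -32.3]
contact_force: [-3.6, -4.5, 4.8]
gripper_width: 0.0362
gripper_force: 35.0
```

```bash
python3 - <<'E'
from h import *
S=cap('side')
cv2.imwrite('pics/g.png',cv2.resize(S['image'][240:340,310:443],(532,400),interpolation=2))
s=r.get_state();print(s['tcp_pos'],s['gripper_width'],s['gripper_force'])
go(*off(JIG,15.7,-.05),.17,15.7)
E
```

```text
[ 0.63950559 -0.11335488  0.01868184] 0.03568965701598266 35.00001847743988
dp [ -64.4  340.6 -150.9] roll [ 0.001  0.001 -0.838]
```

>>> {"name": "send_rows", "arguments": {"steps": [{"dp": [0, 0, -15], "roll": 0, "jaw": 30}, {"dp": [0, 0, -50], "roll": 0, "jaw": 30}, {"dp": [0, 0, -100], "roll": 0, "jaw": 30}, {"dp": [0, 0, -140], "roll": 0, "jaw": 30}, {"dp": [0, 0, -150], "roll": 0, "jaw": 30}]}}

```text
time_s: 10.55
tcp_pos: [0.6417, -0.1122, 0.1719]
eef_rot: [-179.8, -0.2, -32.3]
contact_force: [0.4, 0.1, -5.8]
gripper_width: 0.0361
gripper_force: 35.0
```

>>> {"name": "send_rows", "arguments": {"steps": [{"dp": [-6, 40, 0], "roll": -0.1, "jaw": 30}, {"dp": [-16, 90, 0], "roll": -0.25, "jaw": 30}, {"dp": [-26, 140, 0], "roll": -0.4, "jaw": 30}, {"dp": [-36, 190, 0], "roll": -0.55, "jaw": 30}, {"dp": [-46, 240, 0], "roll": -0.7, "jaw": 30}]}}

```text
time_s: 11.18
tcp_pos: [0.471, -0.2913, 0.1671]
eef_rot: [-179.9, 0.1, 8.1]
contact_force: [1.3, -1.5, -6.3]
gripper_width: 0.0362
gripper_force: 35.0
```

```bash
python3 - <<'E'
from h import *
go(*off(JIG,15.7,-.05),.10,15.7)
E
```

```text
dp [-77.7  65.3  67.1] roll [-0.002  0.001 -0.133]
```

>>> {"name": "send_rows", "arguments": {"steps": [{"dp": [-35, 30, 20], "roll": -0.07, "jaw": 30}, {"dp": [-70, 60, 45], "roll": -0.133, "jaw": 30}, {"dp": [-78, 65, 62], "roll": -0.133, "jaw": 30}, {"dp": [-78, 65, 67], "roll": -0.133, "jaw": 30}, {"dp": [-78, 65, 67], "roll": -0.133, "jaw": 30}]}}

```text
time_s: 11.8
tcp_pos: [0.4048, -0.3655, 0.1011]
eef_rot: [-180.0, 0.0, 15.4]
contact_force: [0.5, 0.4, -5.3]
gripper_width: 0.0356
gripper_force: 35.0
```

```bash
python3 - <<'E'
from h import *
go(*off(JIG,15.7,-.05),.06,15.7)
T=cap('top');S=cap('side')
a=T['image'][265:355,440:540]; b=S['image'][340:430,195:315]
cv2.imwrite('pics/p4.png',np.vstack([np.hstack([cv2.resize(a,(400,360),interpolation=2),cv2.resize(b,(400,360)[::1],interpolation=2)]),np.hstack([cv2.resize(T['image'][180:280,180:380],(400,200)),cv2.resize(S['image'][120:240,280:440],(400,200))])]))
E
```

```text
dp [-1.9  0.7 41.1] roll [-0.001  0.001 -0.005]
```

View pics/p4.png

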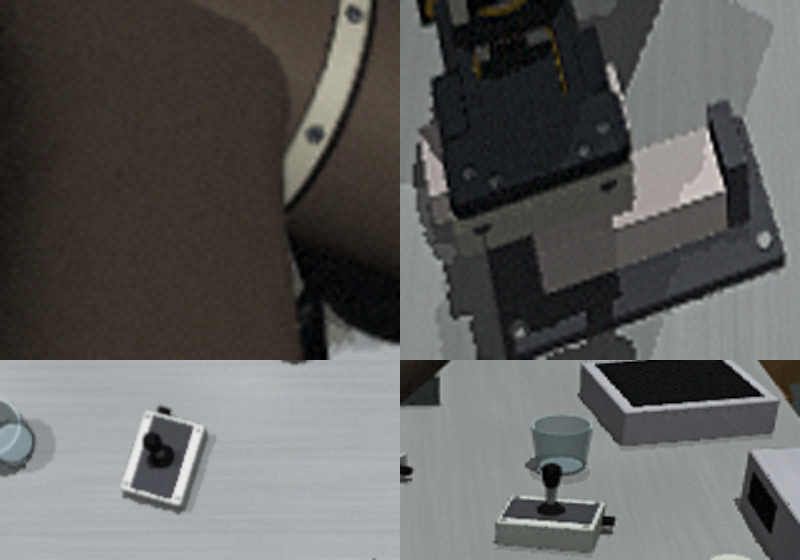

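The bat lever is upright too (side crop, 552,475). The block hangs over the twin's open end, roughly aligned. I'll lower it to contact.

>>> {"name": "send_rows", "arguments": {"steps": [{"dp": [-2, 1, 15], "roll": -0.005, "jaw": 30}, {"dp": [-2, 1, 28], "roll": -0.005, "jaw": 30}, {"dp": [-2, 1, 36], "roll": -0.005, "jaw": 30}, {"dp": [-2, 1, 39], "roll": -0.005, "jaw": 30}, {"dp": [-2, 1, 39], "roll": -0.005, "jaw": 30}]}}

```text
time_s: 12.52
tcp_pos: [0.4029, -0.3675, 0.0624]
eef_rot: [-180.0, 0.0, 15.7]
contact_force: [-0.1, 0.1, -6.0]
gripper_width: 0.0356
gripper_force: 35.0
```

>>> {"name": "send_rows", "arguments": {"steps": [{"dp": [0, 0, 1], "roll": 0, "jaw": 30}, {"dp": [0, 0, 2], "roll": 0, "jaw": 30}, {"dp": [0, 0, 2.5], "roll": 0, "jaw": 30}, {"dp": [0, 0, 2.5], "roll": 0, "jaw": 30}]}}

```text
time_s: 13.02
tcp_pos: [0.4029, -0.3675, 0.0601]
eef_rot: [180.0, -0.0, 15.7]
contact_force: [-0.3, -0.3, -6.0]
gripper_width: 0.036
gripper_force: 35.0
```

```bash
python3 - <<'E'
from h import *
go(*off(JIG,15.7,-.05),.0587,15.7)
print(r.get_state()['contact_force'],r.get_state()['moment'])
E
```

```text
dp [ 0.5 -0.7  1.4] roll [ 0. -0.  0.]
[-0.27634185 -0.28334991 -5.98829094] [-0.03110731  0.01526374 -0.05350036]
```

>>> {"name": "send_rows", "arguments": {"steps": [{"dp": [0, 0, 0.5], "roll": 0, "jaw": 30}, {"dp": [0, 0, 1], "roll": 0, "jaw": 30}, {"dp": [0, 0, 1.5], "roll": 0, "jaw": 30}, {"dp": [0, 0, 1.5], "roll": 0, "jaw": 30}]}}

```text
time_s: 13.52
tcp_pos: [0.4029, -0.3675, 0.0587]
eef_rot: [180.0, -0.0, 15.7]
contact_force: [-0.6, -0.1, -2.7]
gripper_width: 0.0357
gripper_force: 35.0
```

>>> {"name": "send_rows", "arguments": {"steps": [{"dp": [0, 0, 0.3], "roll": 0, "jaw": 30}, {"dp": [0, 0, 0.6], "roll": 0, "jaw": 30}, {"dp": [0, 0, 0.6], "roll": 0, "jaw": 30}]}}

```text
time_s: 13.9
tcp_pos: [0.4029, -0.3675, 0.0586]
eef_rot: [180.0, -0.0, 15.7]
contact_force: [-3.4, 4.3, 6.2]
gripper_width: 0.0356
gripper_force: 35.0
```

>>> {"name": "send_rows", "arguments": {"steps": [{"dp": [6, 0, 0], "roll": 0, "jaw": 30}, {"dp": [14, 0, 0], "roll": 0, "jaw": 30}, {"dp": [22, 0, 0], "roll": 0, "jaw": 30}, {"dp": [30, 0, 0], "roll": 0, "jaw": 30}, {"dp": [36, 0, 0], "roll": 0, "jaw": 30}]}}

```text
time_s: 14.52
tcp_pos: [0.436, -0.3584, 0.0587]
eef_rot: [-180.0, 0.2, 15.7]
contact_force: [-9.7, -2.9, 9.2]
gripper_width: 0.036
gripper_force: 35.0
```

>>> {"name": "send_rows", "arguments": {"steps": [{"dp": [3, 0, 0], "roll": 0, "jaw": 30}, {"dp": [5, 0, 0], "roll": 0, "jaw": 30}, {"dp": [7, 0, 0], "roll": 0, "jaw": 30}, {"dp": [9, 0, 0], "roll": 0, "jaw": 30}, {"dp": [9, 0, 0], "roll": 0, "jaw": 30}]}}

```text
time_s: 15.15
tcp_pos: [0.4446, -0.356, 0.0587]
eef_rot: [-180.0, 0.1, 15.7]
contact_force: [-7.9, -1.6, 7.8]
gripper_width: 0.0357
gripper_force: 35.0
```

```bash
python3 - <<'E'
from h import *
go(*off(JIG,15.7,0),.0587,15.7)
S=cap('side')
cv2.imwrite('pics/p5.png',cv2.resize(S['image'][340:430,205:325],(800,600),interpolation=2))
E
```

```text
dp [ 7.2 -0.8 -0. ] roll [-0.     0.003  0.   ]
```

View pics/p5.png

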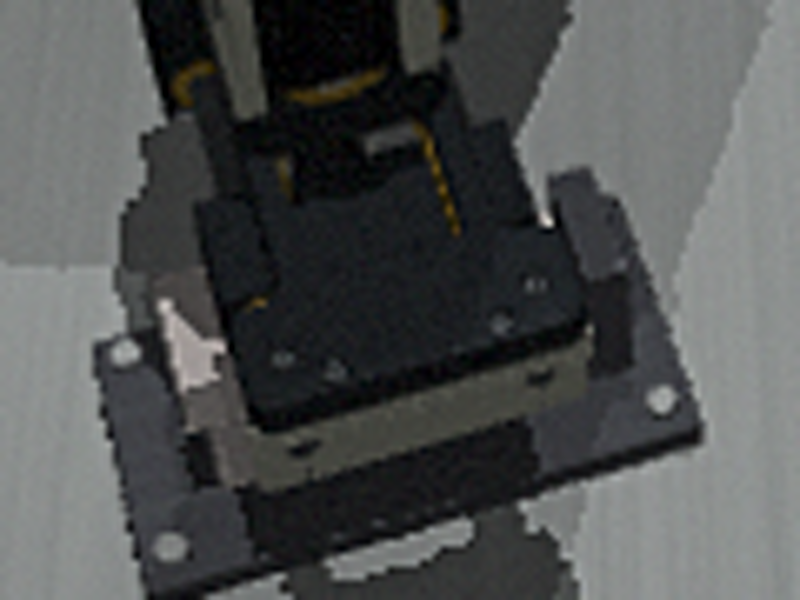

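The block (left end at about (190,400)) is on the twin, with a few mm still to go to the stop. I'll creep on and watch the force.

>>> {"name": "send_rows", "arguments": {"steps": [{"dp": [1.5, 0, 0], "roll": 0, "jaw": 30}, {"dp": [3, 0, 0], "roll": 0, "jaw": 30}, {"dp": [4, 0, 0], "roll": 0, "jaw": 30}, {"dp": [5, 0, 0], "roll": 0, "jaw": 30}, {"dp": [5, 0, 0], "roll": 0, "jaw": 30}]}}

```text
time_s: 15.82
tcp_pos: [0.4492, -0.3547, 0.0587]
eef_rot: [-180.0, 0.2, 15.7]
contact_force: [-9.1, -2.5, 7.4]
gripper_width: 0.0357
gripper_force: 35.0
```

>>> {"name": "send_rows", "arguments": {"steps": [{"dp": [0.5, 0, 0], "roll": 0, "jaw": 30}, {"dp": [1, 0, 0], "roll": 0, "jaw": 30}, {"dp": [1.5, 0, 0], "roll": 0, "jaw": 30}, {"dp": [1.5, 0, 0], "roll": 0, "jaw": 30}]}}

```text
time_s: 16.32
tcp_pos: [0.4506, -0.3543, 0.0587]
eef_rot: [-180.0, 0.2, 15.7]
contact_force: [-9.1, -2.5, 8.9]
gripper_width: 0.0359
gripper_force: 35.0
```

>>> {"name": "send_rows", "arguments": {"steps": [{"dp": [0.5, 0, 0], "roll": 0, "jaw": 30}, {"dp": [1, 0, 0], "roll": 0, "jaw": 30}, {"dp": [1.5, 0, 0], "roll": 0, "jaw": 30}, {"dp": [1.5, 0, 0], "roll": 0, "jaw": 30}]}}

```text
time_s: 16.82
tcp_pos: [0.4509, -0.3542, 0.0586]
eef_rot: [-180.0, 0.3, 15.7]
contact_force: [-12.6, -4.0, 10.1]
gripper_width: 0.0355
gripper_force: 35.0
```

>>> {"name": "send_rows", "arguments": {"steps": [{"dp": [0.4, 0, 0], "roll": 0, "jaw": 30}, {"dp": [0.7, 0, 0], "roll": 0, "jaw": 30}, {"dp": [1, 0, 0], "roll": 0, "jaw": 30}, {"dp": [1, 0, 0], "roll": 0, "jaw": 30}]}}

```text
time_s: 17.32
tcp_pos: [0.4509, -0.3541, 0.0586]
eef_rot: [-179.9, 0.3, 15.7]
contact_force: [-15.2, -6.8, 11.8]
gripper_width: 0.0355
gripper_force: 35.0
```

The stop is reached. I'll unload, open, lower so the pads straddle both block and twin, and squeeze lightly to true the sides.

>>> {"name": "send_rows", "arguments": {"steps": [{"dp": [-1, 0, -0.6], "roll": 0, "jaw": 30}, {"dp": [-1.5, 0, -0.6], "roll": 0, "jaw": 60}, {"dp": [-1.5, 0, -0.6], "roll": 0, "jaw": 60}, {"dp": [-1.5, 0, -0.6], "roll": 0, "jaw": 60}]}}

```text
time_s: 17.82
tcp_pos: [0.4541, -0.3533, 0.0588]
eef_rot: [180.0, -0.0, 15.7]
contact_force: [0.7, 0.3, -0.6]
gripper_width: 0.0521
gripper_force: 0.0
```

>>> {"name": "send_rows", "arguments": {"steps": [{"dp": [0, 0, 4], "roll": 0, "jaw": 60}, {"dp": [0, 0, 9], "roll": 0, "jaw": 60}, {"dp": [0, 0, 12], "roll": 0, "jaw": 60}, {"dp": [0, 0, 12], "roll": 0, "jaw": 45}, {"dp": [0, 0, 12], "roll": 0, "jaw": 42}], "newtons": 10}}

```text
time_s: 18.45
tcp_pos: [0.4534, -0.3533, 0.0466]
eef_rot: [180.0, 0.0, 15.7]
contact_force: [0.1, 0.6, -0.5]
gripper_width: 0.0399
gripper_force: 0.0
```

>>> {"name": "send_rows", "arguments": {"steps": [{"dp": [0, 0, 0], "roll": 0, "jaw": 38}, {"dp": [0, 0, 0], "roll": 0, "jaw": 35}, {"dp": [0, 0, 0], "roll": 0, "jaw": 35}, {"dp": [0, 0, 0], "roll": 0, "jaw": 35}, {"dp": [0, 0, 0], "roll": 0, "jaw": 35}]}}

```text
time_s: 19.08
tcp_pos: [0.4532, -0.3524, 0.0466]
eef_rot: [-179.9, -0.0, 15.7]
contact_force: [-0.8, 6.0, 1.8]
gripper_width: 0.0358
gripper_force: 10.0
```

>>> {"name": "send_rows", "arguments": {"steps": [{"dp": [0, 0, 0], "roll": 0, "jaw": 70}, {"dp": [0, 0, 0], "roll": 0, "jaw": 70}, {"dp": [0, 0, 0], "roll": 0, "jaw": 70}, {"dp": [0, 0, -30], "roll": 0, "jaw": 70}, {"dp": [0, 0, -90], "roll": 0, "jaw": 70}]}}

```text
time_s: 19.7
tcp_pos: [0.4517, -0.3527, 0.1352]
eef_rot: [-179.8, 0.3, 15.7]
contact_force: [0.4, -0.7, 1.1]
gripper_width: 0.0616
gripper_force: 0.0
```

>>> {"name": "send_rows", "arguments": {"steps": [{"dp": [0, 0, -50], "roll": 0, "jaw": 70}, {"dp": [10, -60, -60], "roll": 0, "jaw": 70}, {"dp": [20, -120, -60], "roll": 0, "jaw": 70}, {"dp": [30, -180, -60], "roll": 0, "jaw": 70}, {"dp": [40, -230, -60], "roll": 0, "jaw": 70}]}}

```text
time_s: 20.32
tcp_pos: [0.4291, -0.1194, 0.1969]
eef_rot: [180.0, -0.1, 15.7]
contact_force: [0.5, 0.9, -0.3]
gripper_width: 0.0615
gripper_force: 0.0
```

```bash
python3 - <<'E'
from h import *
T=cap('top','f_t.png');S=cap('side','f_s.png')
def z(i,x,y,w,h): return cv2.resize(i[y:y+h,x:x+w],(400,300),interpolation=2)
cv2.imwrite('pics/p6.png',np.vstack([np.hstack([z(T['image'],435,265,100,75),z(S['image'],210,345,100,75)]),np.hstack([z(T['image'],0,0,640,480),z(S['image'],0,0,640,480)])]))
E
```

```text
(no output)
```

View pics/p6.png

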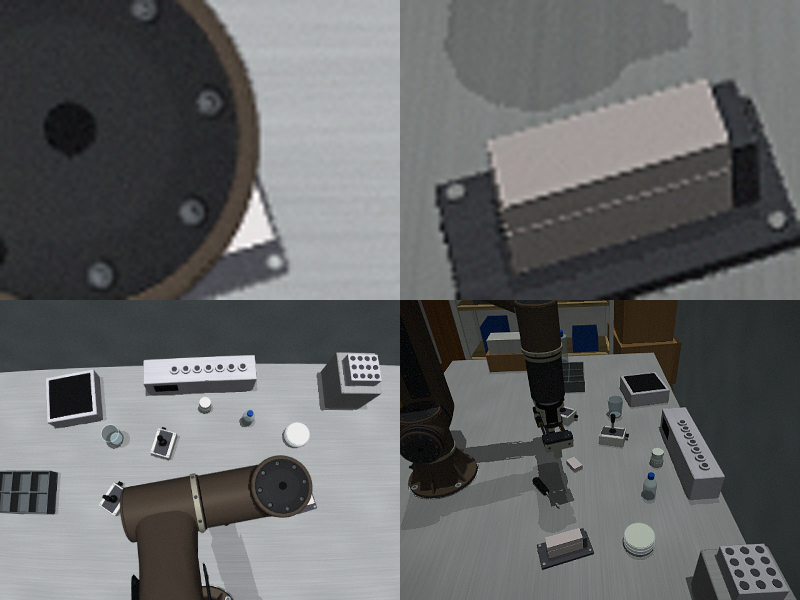

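The block sits flush on its twin against the stop (side crop, seam from (510,232) to (730,170)). Both levers are upright and the bystanders are where they were. I'm handing in.

```bash
python3 -c "
from plant import r
print(r.close_job())"
```

```text
the job is handed in; nothing more can be done
None
```

The job is handed in at about 20 s: both levers are upright in their off notches, and the long gauge block lies flush on its twin against the stop and is released; in the last pictures the bystanders look unmoved.

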